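Isolate the welding supply, then swing the polarity selector over

ROBOT

A 6-joint arm with a two-finger parallel gripper is mounted at the origin on the work surface. World frame = base frame: x ahead of the robot, y to its left, z up, the work surface at z = 0. Lengths are in m, angles in rad, forces in N, time in s.
With the tool pointing down it reaches from about 0.275 to 0.75 m from the base axis. Payload 10.2 kg.
Tool frame: the origin (TCP) lies at the very end of the fingers, on their centre line; the grasp point (between the pads) lies 19 mm behind it (robot.grip_point_offset is the distance from the TCP to the grasp point, in m); z points along the fingers, y is the line along which they close (so a half turn about z gives the same grasp; the last joint's range is limited). The gripper opens to 85 mm and grips with 20 to 120 N. Pads are 22 mm wide; open, the fingers measure 114 mm over their backs; the gripper's body (76 mm by 85 mm) begins 54 mm behind the grasp point. The pads swing forward as they close: fully open they stand 13 mm farther back than shut.
Start: joints at [-1.519, 0.313, 1.498, -0, 1.331, -0.223], TCP at [0.142, -0.505, 0.231] pointing down, gripper open.
Joint ranges: [-2.94, 2.94], [-0.97, 2.17], [0.19, 2.56], [-1.23, 4.37], [0.02, 3.11], [-2.88, 2.88]. Speed limits (rad/s): [2.39, 2.39, 3.01, 3.14, 3.14, 3.14].

INTERFACE

Orientations are given as a unit quaternion [w, x, y, z].
In Python, from plant import robot gives the robot as it stands. The module is installed in compiled form; this text tells all that it offers.
- The arm moves only by the tool arm_command, never from a script. Its argument "deltas" is a list of rows, each a list of 5 numbers: the shift along the world's x, y, z in mm, then the turn about the world's z in degrees, then the finger opening in mm, from 0 to 85.4. In form: [[dx, dy, dz, spin, grip], ...]. A call has 1 to 5 rows; each row is the pose to reach, as a shift and turn from the pose commanded when the call began; what a row does not reach only later rows make up. A row lasts 1/8 s, in which the tool goes at most 62.5 mm and 10.7 degrees, less where a joint would pass 70% of its speed; a pose out of reach is approached as far as the arm can. A call with a gripper value outside its range is refused whole. The fingers move at their own pace and stop on an object; "newtons" is the grip in N (left out, the last holds). Time passes only in rows, so rows that repeat a pose let the fingers close. It gives the time, the measured TCP pose, the force, the opening and the grip force at its end, in the units of the state.
- robot.get_obs(): the state, without advancing time (a new reading comes with each control period).
- robot.get_image(name): name is "scene" or "top"; returns the picture (384x512x3 uint8, blue, green, red); there is no depth.
- robot.get_calibration(name): a dict with "K" (3x3 intrinsics, pixels), "position" and "attitude" of the camera in the world. Camera axes: x right, y down, z forward; pixel columns grow to the right and rows downward; lengths in m; the calibration is good to about 2 mm. A picture is of the moment at which its call begins. get_calibration takes no time and is no camera call.
- robot.sign_off(): hands the job in; it is judged then, once.
Trained networks look in the newest picture that a camera, given by its name, has taken for a name from the list of things; names that differ only in an ending like _2 or _b are one class to them, and where a whole thing is asked for, a point or a joint stands for the part that bears it (a point fixed in the world has none). Each returns a list of dicts, best first, with "score" (0 to 1); they miss things now and then, are a little off and sometimes report something else, mostly with a low value. They report only what shows in the picture. A call takes as long as a camera call. They do not tell look-alikes from the thing itself.
- robot.look_for(camera, thing): "rect" ([centre column, centre row, width, height] in pixels, round what is visible of it).
- robot.regions_of(camera, thing): "region" (384x512 bool, what is visible of it) and "rect" ([centre column, centre row, width, height] in pixels, round what is visible of it).
The state is a dict: "time_s": time; "joint_pos": joint angles; "qd": joint speeds; "tau": joint torques, N m; "tool_pos": TCP position; "tcp_rot": TCP orientation; "contact_force": force on the tool from outside, world axes, zero at the start; "ft_torque": the same for the moment, N m; "grip_width": opening from 0.0 (shut) to 1.0 (fully open); "grip_force": force on a finger pad.
Only numpy, scipy, OpenCV 4.12 (cv2) and the standard library are available. Lean on these libraries where they do the work, as an engineer would, in place of code of your own. Each camera call takes 0.05 s, during which the arm holds its last target. There are 200 camera calls.

TASK

Fetch the loose red-armed handle, set its hub over the brass-lugged isolator spindle of the switch box until it is fully home, and let go of it. Then take the handle by its upright red grip and turn the isolator anticlockwise (seen from above) against its drag until it comes up hard on its stop, which frees the yellow polarity selector; take the selector's black grip and swing it anticlockwise fully over to its stop. Leave the handle fully home on the spindle, and do not disturb the other things on the bench.

Things in the scene. Friction and masses are not known exactly. Their poses are not given: they have to be found in the camera images.
- handle_hub (a point): Loose isolator handle, 0.4 to 0.75 kg, mostly in the hub: a steel cylinder 50 mm across and 50 mm tall, standing upright. This point is the hub's centre, 25 mm above its underside. z up; a red flat arm (20 mm wide, 36 to 46 mm above the underside) runs along +x to the upright grip. The centre of mass is some 10 mm from the hub's axis: it carries level only if held by the hub.
- handle_bore (a point): Centre of the hub's underside. The hub is open below: bore 40 mm across, 37 mm deep. In it, at the lower rim, sit two keys at +y and -y, 8 mm wide and 14 mm tall, with 24 mm between them. Axes as handle_hub.
- handle_grip (a point): Middle of the upright red round grip at the end of the handle's arm: 22 mm across, standing 54 mm above the arm. 120 mm from the hub's axis, 73 mm above the hub's underside.
- switchbox: Switch box fixed to the bench, blue with a grey lid, 240 mm (x) by 360 mm (y), lid 60 mm above the bench. Origin under its centre, -x is its front, z up. Isolator on its +y half, selector on its -y half. All things on it share its axes.
- isolator_seat (a point): On the isolator's axis, at the top of the steel flange (68 mm across, 70 mm above the bench) on which the hub's underside rests when fully home. Box axes. Turns only anticlockwise from above, to a hard stop 50 to 90 degrees on from its start; steady drag 1.8 Nm (15 N at the handle's grip), stays where left; at the stop the force climbs steeply.
- isolator_post (a point): Tip of the isolator's post: 20 mm across, 34 mm tall above the flange, tapered tip. The hub goes over it with 2 mm play all round. Once home, the handle's keys run free for up to 20 degrees, then drive the lugs.
- isolator_lugs (a point): On the isolator's axis, level with the top of its four brass lugs (90 degrees apart round the post's foot, 16 mm tall, 8 mm wide, reaching 17.5 mm out). Their angle varies and is not reported. In most angles the handle's keys land on them and the hub stands 16 mm too high; turned by less than 75 degrees it meets a gap, about 19 degrees wide, where it can go down home.
- selector_axis (a point): On the box's lid, on the selector's vertical axis, 160 mm from the isolator's axis.
- selector_grip (a point): Middle of the upright black round grip at the end of the selector's yellow lever: 22 mm across, standing 51 mm above the lever, 110 mm from the selector's axis, this point 126 mm above the bench.
- selector (a joint): Turn of the selector, rad, anticlockwise from above: 0 first position (lever towards the box's front and -y), 1.57 fully over at its stop. Drag 0.7 Nm (7 N at its grip), stays where left. Blocked at about 0.07 by the isolator's red segment until the isolator is within some 13 degrees of its stop; once over, it locks the isolator.
- chipping_hammer: Bystander: hammer lying on the bench
- wire_brush: Bystander: brush lying on the bench
- electrode_box: Bystander: yellow carton, 65 x 220 x 30 mm, origin under its centre
- pipe_piece: Bystander: upright piece of steel pipe, 76 mm in diameter, 90 mm tall, origin at its foot
- magnet_square: Bystander: red L-shaped magnet square, 120 x 100 x 18 mm, lying flat
- angle_offcut: Bystander: offcut of angle steel, 150 mm long, 40 mm tall
Mind the look-alikes: they are no part of the job. What is shaped like the part that bears handle_hub but orange or turquoise is not meant.

How it is judged:
By the outcome, as a careful person would: the job done as asked, in the order asked, and still so for the second after the job is handed in, with the robot touching nothing.
It also fails if it takes over 72 s, if anything falls off the work surface, if the arm or the gripper's body presses on something with over 40 N, if the wrist force passes 120 N, or if a joint passes its speed limit or range.

## Working session

There is one attempt and no reset: what is moved stays moved. The work goes in short steps, Python scripts to look and compute and a tool call to move; the robot and the scene stay as the last step left them, time stands still between calls to the robot, and variables do not carry over. Pictures are saved under pics/ and viewed, at most 10 in all, crops included, and the job is handed in when it is done.

Besides the shell and the picture viewer there is one more tool, called as name([rows], argument=value, ...), one row to a line, values as JSON. arm_command: Moves the arm, as the interface text tells. Its arguments: {"type":"object","properties":{"deltas":{"type":"array"},"newtons":{"type":"number"}},"required":["deltas"]}

```bash
mkdir -p pics; cat > h.py <<'E'
import numpy as np, cv2
from plant import robot
from scipy.spatial.transform import Rotation as R
def cal(n):
    c=robot.get_calibration(n); K=np.array(c['K']); p=np.array(c['position']); a=np.array(c['attitude'])
    M=a if a.shape==(3,3) else R.from_quat(a[[1,2,3,0]]).as_matrix()
    return K,p,M
def toplane(n,u,v,z):
    K,p,M=cal(n); d=M@np.linalg.solve(K,[u,v,1.]); return p+d*(z-p[2])/d[2]
def proj(n,X):
    K,p,M=cal(n); q=K@(M.T@(np.array(X)-p)); return q[:2]/q[2]
E
python3 - <<'E'
from h import *
for n in ('scene','top'):
    im=robot.get_image(n); cv2.imwrite(f'pics/{n}0.png',im); K,p,M=cal(n); print(n,K.round(1).tolist(),p,M.round(3).tolist(),robot.get_calibration(n)['attitude'])
for n in ('scene','top'):
    for t in ['handle_hub','handle_grip','handle_bore','switchbox','isolator_seat','isolator_post','isolator_lugs','selector_axis','selector_grip']:
        print(n,t,[(round(d['score'],2),np.round(d['rect']).tolist()) for d in robot.look_for(n,t)[:4]])
print(robot.get_obs())
E
```

```text
scene [[359.3, 0.0, 256.0], [0.0, 359.3, 191.1], [0.0, 0.0, 1.0]] [1.10621453 0.42368956 1.1587971 ] [[-0.6, 0.661, -0.451], [0.8, 0.504, -0.324], [0.013, -0.556, -0.831]] [-0.13561835  0.42641497  0.85660368 -0.25692037]
top [[418.8, 0.0, 254.9], [0.0, 418.8, 192.5], [0.0, 0.0, 1.0]] [0.37849545 0.02001985 1.50142814] [[-0.019, -0.993, 0.113], [-1.0, 0.019, -0.005], [0.002, -0.113, -0.994]] [ 0.03887552 -0.69913654  0.71272895 -0.04140341]
scene handle_hub [(0.96, [383.0, 217.0, 21.0, 38.0]), (0.68, [391.0, 282.0, 22.0, 48.0]), (0.64, [342.0, 249.0, 36.0, 36.0])]
scene handle_grip [(0.95, [384.0, 215.0, 20.0, 39.0]), (0.89, [346.0, 250.0, 35.0, 31.0]), (0.83, [391.0, 284.0, 24.0, 48.0])]
scene handle_bore [(0.68, [346.0, 250.0, 37.0, 31.0]), (0.66, [383.0, 218.0, 20.0, 45.0]), (0.58, [390.0, 284.0, 24.0, 45.0]), (0.4, [326.0, 296.0, 32.0, 31.0])]
scene switchbox [(0.64, [235.0, 183.0, 111.0, 106.0]), (0.4, [185.0, 228.0, 53.0, 51.0])]
scene isolator_seat [(0.94, [233.0, 184.0, 113.0, 99.0])]
scene isolator_post [(0.82, [233.0, 184.0, 116.0, 104.0])]
scene isolator_lugs [(0.94, [234.
[... 1081 characters left out ...]
_pos': array([-1.51941659e+00,  3.12942912e-01,  1.49766228e+00,  4.10648439e-05,
        1.33101724e+00, -2.23406400e-01]), 'qd': array([-2.90573389e-05, -1.84368419e-04,  8.86352813e-04, -1.31866205e-03,
       -1.70501673e-03,  8.40441136e-04]), 'tau': array([ 7.51259654e-05, -4.12167370e+01, -2.59902370e+01, -1.81457713e-04,
        5.44415852e-04, -1.76461265e-05]), 'tool_pos': array([ 0.14245021, -0.50532488,  0.23128642]), 'tcp_rot': array([-1.31227318e-05,  9.90577078e-01,  1.36956389e-01,  2.11504553e-05]), 'contact_force': array([-0.88434338,  0.0399286 ,  0.47585699]), 'ft_torque': array([-0.02265944, -0.00263699, -0.00556313]), 'grip_force': 0.0, 'grip_width': 0.9989183989650515}
```

View pics/scene0.png

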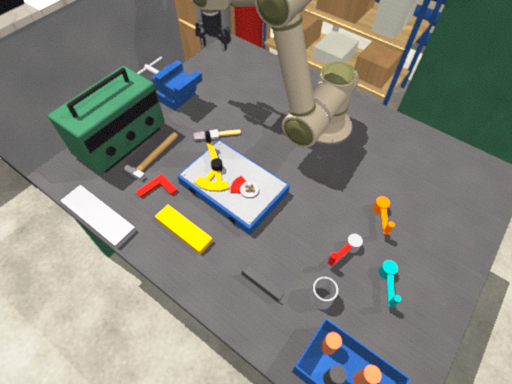

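View pics/top0.png

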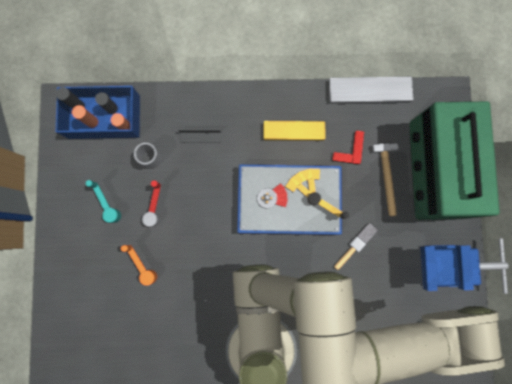

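Scene view: red handle at about (345,250), box at (235,185). Top view: red handle with hub at (150,219) and grip at (155,185), and the box centred at (290,200) with the isolator at (267,198). I'll zoom in on these for precision.

```bash
python3 - <<'E'
from h import *
t=robot.get_image('top'); s=robot.get_image('scene')
def crop(im,c,r,w,h,k): return cv2.resize(im[r:r+h,c:c+w],None,fx=k,fy=k,interpolation=cv2.INTER_CUBIC)
a=np.hstack([crop(t,235,160,112,80,5)[:400,:560],crop(t,130,170,48,80,5)[:400]])
b=np.hstack([crop(s,175,138,118,40,5)[:200,:590],np.zeros((200,210,3),np.uint8)])
cv2.imwrite('pics/c1.png',a)
b=crop(s,175,138,118,95,5); c=crop(s,320,225,40,95,5)
cv2.imwrite('pics/c2.png',np.hstack([b,c]))
E
```

```text
(no output)
```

View pics/c1.png

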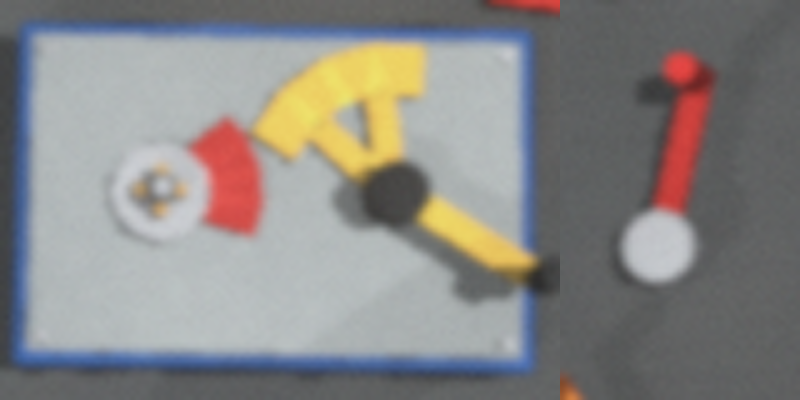

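View pics/c2.png

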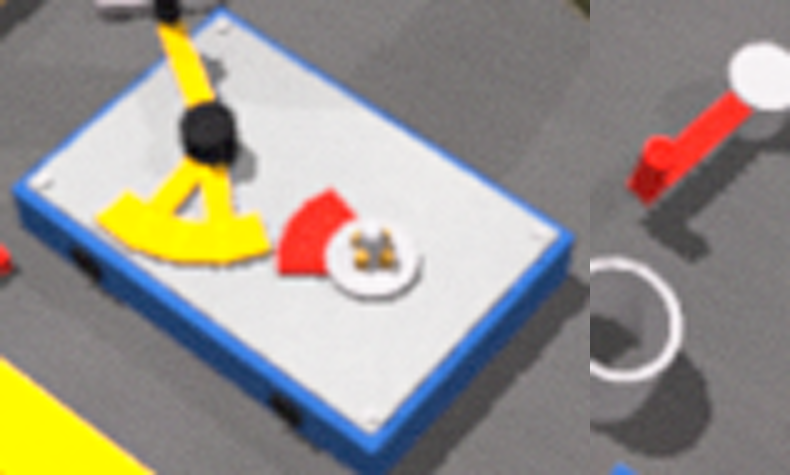

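The crops show isolator lugs roughly along the image axes, with the flange at top (267.4,198), the selector knob at (314,198), its grip near (344,214) and the hub disc at (150.5,219). Next I'll measure these in both cameras.

```bash
python3 - <<'E'
from h import *
im={n:robot.get_image(n) for n in('top','scene')}
hsv={n:cv2.cvtColor(im[n],cv2.COLOR_BGR2HSV).astype(int) for n in im}
def cen(n,box,f):
    c,r,w,h=box; H=hsv[n][r:r+h,c:c+w]; m=f(H).astype(np.uint8)
    k,l,st,ce=cv2.connectedComponentsWithStats(m); i=1+np.argmax(st[1:,4]); return ce[i]+[c,r],st[i,4],(np.array(st[i,:4])+[c,r,0,0]).tolist()
red=lambda H:((H[...,0]<8)|(H[...,0]>172))&(H[...,1]>130)&(H[...,2]>90)
wh=lambda H:(H[...,1]<45)&(H[...,2]>135)
for n,b in(('top',(138,207,26,26)),('scene',(343,232,24,22))):
    c,a,bb=cen(n,b,wh); print('hub',n,c,a,bb,toplane(n,*c,.05))
for n,b in(('top',(140,170,40,60)),('scene',(320,230,45,45))):
    c,a,bb=cen(n,b,red); print('red',n,c,a,bb)
# hand points: grip top
print('griptop',toplane('top',130+681/5,170+68/5,.1),toplane('scene',320+(661-590)/5,225+150/5,.1))
# brass
br=lambda H:(H[...,0]>8)&(H[...,0]<28)&(H[...,1]>70)
for n,b in(('top',(258,189,20,20)),('scene',(240,180,20,18))):
    c,r,w,h=b;H=hsv[n][r:r+h,c:c+w];m=br(H);ys,xs=np.nonzero(m);wt=H[m][:,1]
    pts=np.array([toplane(n,x+c,y+r,.086) for x,y in zip(xs,ys)]);ct=(pts*wt[:,None]).sum(0)/wt.sum()
    a=np.arctan2(*(pts-ct)[:,[1,0]].T);rr=np.hypot(*(pts-ct)[:,:2].T)
    ph=np.angle((wt*rr*np.exp(4j*a)).sum())/4
    print('brass',n,ct,len(pts),np.degrees(ph)); print((pts[:,:2]*1000).round().tolist())
# flange from crop eyes
print('flange',toplane('top',235+161/5,160+192/5,.07),toplane('scene',175+373/5,138+257/5,.07))
# lid corners by eye (top crop) outer blue
for n,cs in(('top',[(20,25),(535,32),(532,372),(13,363)]),('scene',[(220,10),(575,235),(372,450),(14,188)])):
    o=(235,160) if n=='top' else (175,138)
    P=np.array([toplane(n,o[0]+x/5,o[1]+y/5,.06) for x,y in cs]); print(n,P.round(4)[:,:2].tolist(),P.mean(0))
blk=lambda H:(H[...,2]<60)
for n,b in(('top',(300,185,24,26)),('top',(336,204,14,18)),('scene',(208,155,20,24)),('scene',(202,120,16,24))):
    c,a,bb=cen(n,b,blk); print('blk',n,c,a,bb,toplane(n,*c,.10),toplane(n,*c,.15))
print(robot.get_obs()['time_s'])
E
```

```text
hub top [149.35928144 218.79640719] 167 [142, 212, 15, 15] [0.45958018 0.38018017 0.05      ]
hub scene [354.62765957 239.38297872] 188 [346, 232, 17, 15] [0.45823813 0.37796158 0.05      ]
red top [154.145 195.5  ] 200 [149, 181, 11, 31]
red scene [338.5631068  254.12621359] 206 [328, 244, 24, 22]
griptop [ 0.56799924 -0.02534605  0.1       ] [0.57580749 0.35427546 0.1       ]
brass top [ 0.51500132 -0.02241223  0.086     ] 8 35.158267697316
[[524.0, -14.0], [521.0, -10.0], [521.0, -14.0], [520.0, -41.0], [510.0, -24.0], [510.0, -27.0], [507.0, -24.0], [507.0, -27.0]]
brass scene [ 0.52922334 -0.02233525  0.086     ] 33 -3.7939699418841824
[[521.0, -43.0], [507.0, -26.0], [526.0, -43.0], [524.0, -40.0], [511.0, -23.0], [530.0, -40.0], [528.0, -37.0], [514.0, -20.0], [531.0, -35.0], [529.0, -32.0], [518.0, -18.0], [535.0, -32.0], [532.0, -29.0], [530.0, -26.0], [524.0, -18.0], [521.0, -15.0], [519.0, -12.0], [538.0, -29.0], [536.0, -27.0], [534.0, -24.0], [527.0, -15.0], [525.0, -12.0], [523.0, -9.0], [541.0, -27.0], [539.0, -24.0], [537.0, -21.0], [531.0, -12.0], [528.0, -10.0], [526.0, -7.0], [545.0, -24.0], [543.0, -21.0], [534.0, -10.0], [532.0, -7.0]]
flange [ 0.52070988 -0.02859993  0.07      ] [ 0.52299632 -0.02463423  0.07      ]
top [[0.6407, 0.0668], [0.6289, -0.2926], [0.3929, -0.2804], [0.4059, 0.0752]] [ 0.51710958 -0.1077502   0.06      ]
scene [[0.4008, -0.2744], [0.4106, 0.0789], [0.6454, 0.0681], [0.6321, -0.2824]] [ 0.52222675 -0.10245036  0.06      ]Traceback (most recent call last):
  File "<stdin>", line 31, in <module>
  File "<stdin>", line 6, in cen
    return _wrapfunc(a, 'argmax', axis=axis, out=out, **kwds)
    return bound(*args, **kwds)
ValueError: attempt to get argmax of an empty sequence
```

```bash
python3 - <<'E'
from h import *
from scipy.ndimage import map_coordinates as mc
from scipy.optimize import minimize
av={n:np.mean([robot.get_image(n).astype(float) for _ in range(8)],0) for n in('top','scene')}
np.savez('av.npz',**av)
def yel(n): # yellowness: (R+G)/2-B
    a=av[n]; return (a[...,2]*.7+a[...,1]*.3)-a[...,0]
Y={n:yel(n) for n in av}
def samp(n,P):
    K,p,M=cal(n); q=(np.asarray(P)-p)@M@K.T; q=q[:,:2]/q[:,2:]; return mc(Y[n],[q[:,1],q[:,0]],order=1)
r=np.linspace(11,17,4)/1000
def lug(n,x,y,a):
    s=0
    for k in range(4):
        t=a+k*np.pi/2
        for w in(-.003,0,.003): s=s+samp(n,np.c_[x+r*np.cos(t)-w*np.sin(t),y+r*np.sin(t)+w*np.cos(t),0*r+.086]).mean()
        t+=np.pi/4
        s=s-3*samp(n,np.c_[x+r*np.cos(t),y+r*np.sin(t),0*r+.086]).mean()
    return s
for n in av:
    best=sorted([(lug(n,x/1000,y/1000,np.radians(a)),x,y,a) for x in range(512,534,1) for y in range(-38,-14,1) for a in range(-45,45,5)],reverse=True)[:6]; print(n,best)
    _,x,y,_=best[0]; print([(a,round(lug(n,x/1000,y/1000,np.radians(a)))) for a in range(-45,46,5)])
o=-.4
print('griptop',toplane('top',130+121/5+o,170+68/5+o,.1),toplane('scene',320+71/5+o,225+150/5+o,.1))
print('flange',toplane('top',235+161/5+o,160+192/5+o,.07),toplane('scene',175+373/5+o,138+257/5+o,.07))
for n,cs in(('top',[(20,25),(535,32),(532,372),(13,363)]),('scene',[(220,10),(575,235),(372,450),(14,188)])):
    oo=(235+o,160+o) if n=='top' else (175+o,138+o)
    P=np.array([toplane(n,oo[0]+x/5,oo[1]+y/5,.06) for x,y in cs]); print(n,P.mean(0))
# darks
for n,b in(('top',(300,185,24,26)),('top',(336,204,16,18)),('scene',(208,155,20,24)),('scene',(200,130,18,16))):
    c,r0,w,h=b; g=av[n][r0:r0+h,c:c+w].max(2); m=g<55; ys,xs=np.nonzero(m); print('dark',n,g.min(),m.sum(),(xs.mean()+c,ys.mean()+r0) if m.any() else 0)
big=lambda n,c,r,w,h,k:cv2.resize(av[n].astype(np.uint8)[r:r+h,c:c+w],None,fx=k,fy=k,interpolation=cv2.INTER_CUBIC)
cv2.imwrite('pics/c3.png',np.hstack([big('top',252,182,32,32,12),big('scene',234,174,32,32,12)]))
cv2.imwrite('pics/c4.png',np.hstack([big('top',296,180,60,45,6),big('scene',190,130,45,45,6)]))
print(robot.get_obs()['time_s'])
E
```

```text
Traceback (most recent call last):
  File "h.py", line 5, in cal
    c=robot.get_calibration(n); K=np.array(c['K']); p=np.array(c['position']); a=np.array(c['attitude'])
ValueError: time passes only in moves, steps and waits
```

```bash
sed -i 's/^def cal/import functools\n@functools.cache\ndef cal/' h.py; python3 - <<'E'
from h import *
from scipy.ndimage import map_coordinates as mc
av=dict(np.load('av.npz'))
Y={n:(av[n][...,2]*.7+av[n][...,1]*.3)-av[n][...,0] for n in av}
def samp(n,P):
    K,p,M=cal(n); q=(np.asarray(P)-p)@M@K.T; q=q[:,:2]/q[:,2:]; return mc(Y[n],[q[:,1],q[:,0]],order=1)
r=np.linspace(11,17,4)/1000
k=np.arange(4)*np.pi/2
def lug(n,x,y,a):
    f=lambda t,w:np.c_[(x+np.outer(np.cos(t),r)-w*np.sin(t)[:,None]).ravel(),(y+np.outer(np.sin(t),r)+w*np.cos(t)[:,None]).ravel(),np.full(4*len(r),.086)]
    return samp(n,np.vstack([f(k+a,w) for w in(-.003,0,.003)])).mean()-samp(n,f(k+a+np.pi/4,0)).mean()
for n in av:
    best=sorted([(lug(n,x/1000,y/1000,np.radians(a)).round(1),x,y,a) for x in range(512,534,2) for y in range(-38,-14,2) for a in range(-45,45,5)],reverse=True)[:6]; print(n,best)
    _,x,y,_=best[0]; print([(a,round(lug(n,x/1000,y/1000,np.radians(a)))) for a in range(-45,46,5)])
o=-.4
print('griptop',toplane('top',130+121/5+o,170+68/5+o,.1),toplane('scene',320+71/5+o,225+150/5+o,.1))
print('flange',toplane('top',235+161/5+o,160+192/5+o,.07),toplane('scene',175+373/5+o,138+257/5+o,.07))
for n,cs in(('top',[(20,25),(535,32),(532,372),(13,363)]),('scene',[(220,10),(575,235),(372,450),(14,188)])):
    oo=(235+o,160+o) if n=='top' else (175+o,138+o)
    P=np.array([toplane(n,oo[0]+x/5,oo[1]+y/5,.06) for x,y in cs]); print(n,P.mean(0))
for n,b in(('top',(300,185,24,26)),('top',(336,204,16,18)),('scene',(208,155,20,24)),('scene',(200,130,18,16))):
    c,r0,w,h=b; g=av[n][r0:r0+h,c:c+w].max(2); m=g<55; ys,xs=np.nonzero(m); print('dark',n,g.min(),m.sum(),(xs.mean()+c,ys.mean()+r0) if m.any() else 0)
big=lambda n,c,r,w,h,k:cv2.resize(av[n].astype(np.uint8)[r:r+h,c:c+w],None,fx=k,fy=k,interpolation=cv2.INTER_CUBIC)
cv2.imwrite('pics/c3.png',np.vstack([np.hstack([big('top',252,182,32,32,10),big('scene',234,174,32,32,10)]),np.hstack([big('top',296,182,56,46,6)[:276],big('scene',192,134,50,46,6)[:276,:304]])]))
print(robot.get_obs()['time_s'])
E
```

```text
top [(np.float64(32.9), 522, -26, -5), (np.float64(32.6), 522, -26, 0), (np.float64(31.0), 522, -28, -5), (np.float64(30.8), 524, -26, 0), (np.float64(30.6), 524, -26, -5), (np.float64(30.3), 522, -28, 0)]
[(-45, -35), (-40, -32), (-35, -22), (-30, -11), (-25, 1), (-20, 12), (-15, 22), (-10, 29), (-5, 33), (0, 33), (5, 30), (10, 22), (15, 13), (20, 1), (25, -11), (30, -22), (35, -32), (40, -35), (45, -35)]
scene [(np.float64(51.5), 524, -28, 0), (np.float64(50.9), 524, -26, -5), (np.float64(50.1), 524, -26, 0), (np.float64(49.1), 522, -28, 0), (np.float64(49.0), 522, -26, -5), (np.float64(48.7), 524, -28, 5)]
[(-45, -54), (-40, -51), (-35, -43), (-30, -29), (-25, -11), (-20, 7), (-15, 23), (-10, 37), (-5, 47), (0, 52), (5, 49), (10, 42), (15, 30), (20, 14), (25, -4), (30, -23), (35, -39), (40, -50), (45, -54)]
griptop [0.57659009 0.35389773 0.1       ] [0.57538375 0.35257069 0.1       ]
flange [ 0.52211671 -0.02725731  0.07      ] [ 0.52248126 -0.02687042  0.07      ]
top [ 0.51852572 -0.10640674  0.06      ]
scene [ 0.52169833 -0.10480458  0.06      ]
dark top 61.75 0 0
dark top 46.875 8 (np.float64(342.125), np.float64(215.875))
dark scene 21.0 93 (np.float64(216.61290322580646), np.float64(164.61290322580646))
dark scene 20.25 42 (np.float64(207.61904761904762), np.float64(136.9047619047619))Traceback (most recent call last):
  File "<stdin>", line 24, in <module>
    return _nx.concatenate(arrs, 0, dtype=dtype, casting=casting)
           ~~~~~~~~~~~~~~~^^^^^^^^^^^^^^^^^^^^^^^^^^^^^^^^^^^^^^^
ValueError: all the input array dimensions except for the concatenation axis must match exactly, but along dimension 1, the array at index 0 has size 640 and the array at index 1 has size 636
```

arm_command([
  [55,25,10,0,85],
  [110,55,20,0,85],
  [160,95,20,0,85],
  [205,140,20,-5,85],
  [240,192,20,-10,85],
], newtons=80)

```text
time_s: 2.62
tool_pos: [0.3817, -0.3148, 0.2512]
tcp_rot: [0.0, 0.999, 0.049, 0.0]
contact_force: [0.4, -0.8, 0.4]
grip_width: 0.994
grip_force: 0.0
```

arm_command([
  [15,60,0,-4,85],
  [30,120,0,-8,85],
  [45,180,0,-12,85],
  [60,240,0,-16,85],
  [75,300,0,-18,85],
])

```text
time_s: 3.25
tool_pos: [0.4555, -0.0144, 0.2515]
tcp_rot: [0.0, 0.994, -0.108, 0.0]
contact_force: [0.2, -0.4, -0.1]
grip_width: 0.996
grip_force: 0.0
```

arm_command([
  [5,60,0,0,85],
  [5,120,0,0,85],
  [5,180,0,0,85],
  [5,240,0,0,85],
  [5,300,-20,0,85],
])

```text
time_s: 3.88
tool_pos: [0.4606, 0.2852, 0.2325]
tcp_rot: [-0.001, 0.994, -0.107, 0.002]
contact_force: [0.9, 0.1, -0.3]
grip_width: 0.994
grip_force: 0.0
```

arm_command([
  [-2,50,-20,0,85],
  [-3,92,-60,0,85],
  [-3,92,-120,0,85],
  [-3,92,-150,0,85],
  [-3,92,-150,0,85],
])

```text
time_s: 4.5
tool_pos: [0.4564, 0.3744, 0.0797]
tcp_rot: [0.001, 0.994, -0.107, -0.002]
contact_force: [-0.2, 0.2, 0.5]
grip_width: 0.994
grip_force: 0.0
```

arm_command([
  [0,0,-30,0,85],
  [0,0,-50,0,85],
  [0,0,-65,0,85],
  [0,0,-71,0,85],
  [0,0,-71,0,85],
])

```text
time_s: 5.12
tool_pos: [0.4577, 0.3751, 0.0111]
tcp_rot: [-0.0, 0.994, -0.107, 0.0]
contact_force: [0.9, -0.0, 0.7]
grip_width: 0.993
grip_force: 0.0
```

arm_command([
  [0,0,0,0,60],
  [0,0,0,0,45],
  [0,0,0,0,40],
  [0,0,0,0,40],
  [0,0,0,0,40],
], newtons=80)

```text
time_s: 5.75
tool_pos: [0.4581, 0.3756, 0.0117]
tcp_rot: [-0.001, 0.994, -0.107, 0.001]
contact_force: [-0.3, 1.7, 6.1]
grip_width: 0.575
grip_force: 83.3
```

arm_command([
  [0,0,20,0,40],
  [0,0,60,0,40],
  [0,0,100,0,40],
  [0,0,140,0,40],
  [0,0,150,0,40],
])

```text
time_s: 6.38
tool_pos: [0.4577, 0.3751, 0.162]
tcp_rot: [-0.001, 0.994, -0.107, 0.001]
contact_force: [0.2, -0.7, -6.5]
grip_width: 0.573
grip_force: 85.0
```

arm_command([
  [8,-40,0,7,40],
  [16,-85,0,14,40],
  [24,-135,0,22,40],
  [32,-185,0,30,40],
  [40,-235,0,38,40],
])

```text
time_s: 7.0
tool_pos: [0.4964, 0.1382, 0.1585]
tcp_rot: [-0.0, 0.974, 0.225, -0.002]
contact_force: [1.3, -0.2, -6.1]
grip_width: 0.573
grip_force: 85.1
```

arm_command([
  [8,-50,0,8,40],
  [16,-100,0,14,40],
  [22,-140,0,18,40],
  [24,-165,0,18,40],
  [24,-165,0,18,40],
])

```text
time_s: 7.62
tool_pos: [0.5206, -0.0264, 0.1586]
tcp_rot: [-0.001, 0.928, 0.371, -0.001]
contact_force: [-0.4, 0.9, -6.2]
grip_width: 0.573
grip_force: 85.4
```

```bash
python3 - <<'E'
from h import *
im={n:robot.get_image(n) for n in('top','scene')}
big=lambda n,c,r,w,h,k:cv2.resize(im[n][r:r+h,c:c+w],None,fx=k,fy=k,interpolation=cv2.INTER_CUBIC)
cv2.imwrite('pics/d1.png',np.hstack([big('top',225,130,80,110,5),big('scene',210,110,80,110,5)]))
p=robot.get_obs()['tool_pos'];print(p)
ps=np.radians(43.6)
for n in im: print(n,'predicted grip top',proj(n,p+[.12*np.cos(ps),.12*np.sin(ps),.0885]),'hub underside',proj(n,p+[0,0,-.0115]))
E
```

```text
[ 0.52061018 -0.02464708  0.15914246]
top predicted grip top [239.8553564  164.67702847] hub underside [266.74217582 196.07723561]
scene predicted grip top [254.19750469 188.68715626] hub underside [249.97734345 176.45423242]
```

View pics/d1.png

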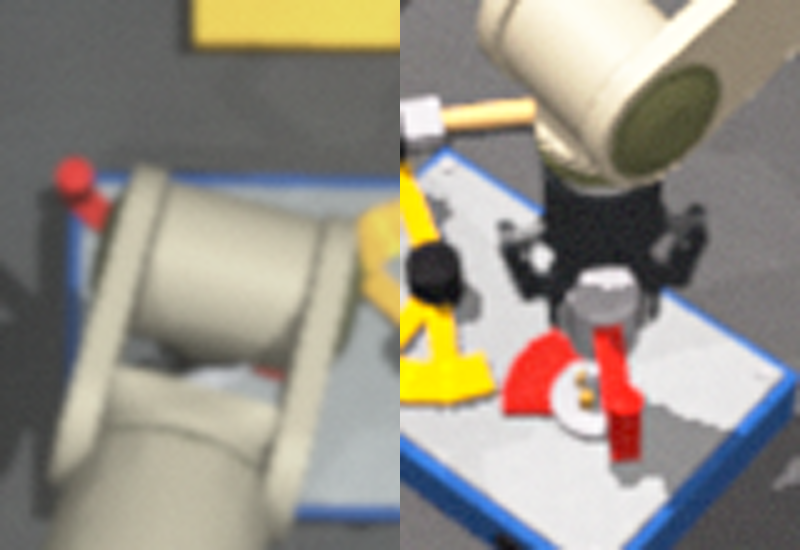

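arm_command([
  [3,-2,-15,0,40],
  [3,-2,-30,0,40],
  [3,-2,-37,0,40],
  [3,-2,-37,0,40],
])

```text
time_s: 8.22
tool_pos: [0.5241, -0.0268, 0.1228]
tcp_rot: [-0.0, 0.928, 0.373, -0.001]
contact_force: [-0.7, 0.0, -6.4]
grip_width: 0.572
grip_force: 85.4
```

arm_command([
  [0,0,-4,0,40],
  [0,0,-8,0,40],
  [0,0,-12,0,40],
  [0,0,-12,0,40],
])

```text
time_s: 8.72
tool_pos: [0.5242, -0.027, 0.1112]
tcp_rot: [-0.0, 0.928, 0.373, -0.0]
contact_force: [1.1, 0.4, -6.4]
grip_width: 0.575
grip_force: 85.4
```

arm_command([
  [0,0,-4,0,40],
  [0,0,-8,0,40],
  [0,0,-12,0,40],
  [0,0,-12,0,40],
])

```text
time_s: 9.22
tool_pos: [0.5242, -0.027, 0.0992]
tcp_rot: [-0.0, 0.928, 0.373, -0.0]
contact_force: [-0.0, 0.1, -5.9]
grip_width: 0.572
grip_force: 85.4
```

arm_command([
  [0,0,-2,0,40],
  [0,0,-4,0,40],
  [0,0,-6,0,40],
  [0,0,-6,0,40],
])

```text
time_s: 9.72
tool_pos: [0.524, -0.0277, 0.0931]
tcp_rot: [0.0, 0.928, 0.373, -0.001]
contact_force: [-2.3, -5.0, -5.9]
grip_width: 0.573
grip_force: 85.4
```

arm_command([
  [0,-1,-2,0,40],
  [0,-1,-5,0,40],
  [0,-1,-8,0,40],
  [0,-1,-8,0,40],
])

```text
time_s: 10.22
tool_pos: [0.524, -0.028, 0.0849]
tcp_rot: [-0.0, 0.928, 0.373, -0.001]
contact_force: [-3.5, -2.3, -8.3]
grip_width: 0.572
grip_force: 85.0
```

arm_command([
  [0,0,-2,0,40],
  [0,0,-4,0,40],
  [0,0,-5,0,40],
  [0,0,-5,0,40],
])

```text
time_s: 10.72
tool_pos: [0.5241, -0.0281, 0.0817]
tcp_rot: [0.0, 0.928, 0.373, -0.0]
contact_force: [-10.8, -2.3, 8.4]
grip_width: 0.572
grip_force: 86.9
```

arm_command([
  [0,0,0,0,60],
  [0,0,0,0,85],
  [0,0,0,0,85],
  [0,0,30,0,85],
  [0,0,70,0,85],
])

```text
time_s: 11.35
tool_pos: [0.5241, -0.0279, 0.1509]
tcp_rot: [-0.001, 0.928, 0.373, -0.0]
contact_force: [0.8, -0.3, 0.9]
grip_width: 0.993
grip_force: 0.0
```

arm_command([
  [0,0,40,0,85],
  [43,41,55,0,85],
  [87,83,55,0,60],
  [87,83,55,0,60],
  [87,83,55,0,60],
])

```text
time_s: 11.98
tool_pos: [0.611, 0.0548, 0.2052]
tcp_rot: [-0.0, 0.928, 0.373, -0.0]
contact_force: [-0.5, 0.1, -0.4]
grip_width: 0.705
grip_force: 0.0
```

```bash
python3 - <<'E'
from h import *
im={n:robot.get_image(n) for n in('top','scene')}
big=lambda n,c,r,w,h,k:cv2.resize(im[n][r:r+h,c:c+w],None,fx=k,fy=k,interpolation=cv2.INTER_CUBIC)
cv2.imwrite('pics/d2.png',np.hstack([big('top',215,130,80,110,5),big('scene',210,130,80,110,5)]))
p=robot.get_obs();print(p['tool_pos'],p['contact_force'],p['grip_width'],p['time_s'])
ps=np.radians(43.8); c=np.array([.524,-.028,.07])
for n in im: print(n,'predicted grip top',proj(n,c+[.12*np.cos(ps),.12*np.sin(ps),.1]),'hub top',proj(n,c+[0,0,.05]))
E
```

```text
[0.61090263 0.05412311 0.20580961] [ 0.36312322 -0.60321763 -0.76433109] 0.7016268912740472 12.075
top predicted grip top [241.58716355 168.03719   ] hub top [267.47442369 195.91695188]
scene predicted grip top [252.6553878  202.28757564] hub top [248.64994774 181.20663284]
```

View pics/d2.png

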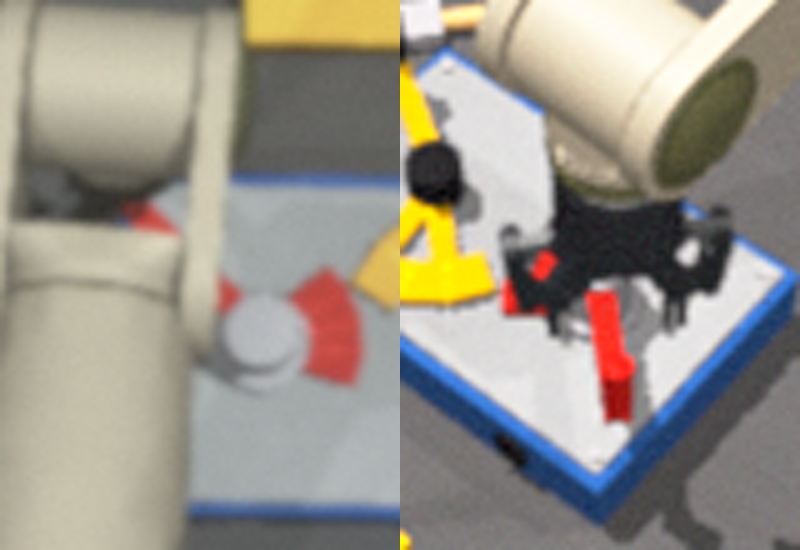

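arm_command([
  [0,0,-25,0,60],
  [0,0,-55,0,60],
  [0,0,-76,0,60],
  [0,0,-76,0,40],
  [0,0,-76,0,10],
])

```text
time_s: 12.7
tool_pos: [0.6117, 0.0545, 0.131]
tcp_rot: [0.0, 0.928, 0.372, 0.001]
contact_force: [-1.8, 2.0, 0.5]
grip_width: 0.279
grip_force: 0.5
```

arm_command([
  [0,0,0,0,10],
  [0,0,0,0,10],
  [0,0,0,0,10],
])

```text
time_s: 13.08
tool_pos: [0.612, 0.055, 0.1305]
tcp_rot: [0.001, 0.928, 0.373, 0.001]
contact_force: [2.4, 0.8, 6.1]
grip_width: 0.242
grip_force: 77.9
```

```bash
python3 - <<'E'
# arc offsets in mm from start angle 43.8 about hub centre, radius R=120
import numpy as np
for d in range(0,121,8):
    a=np.radians(43.8); b=np.radians(43.8+d); print(d,(120*np.array([np.cos(b)-np.cos(a),np.sin(b)-np.sin(a)])).round(1).tolist())
E
```

```text
0 [0.0, 0.0]
8 [-12.4, 11.2]
16 [-26.2, 20.7]
24 [-41.3, 28.0]
32 [-57.2, 33.3]
40 [-73.7, 36.2]
48 [-90.4, 36.9]
56 [-107.0, 35.2]
64 [-123.3, 31.2]
72 [-138.8, 25.0]
80 [-153.4, 16.7]
88 [-166.6, 6.4]
96 [-178.3, -5.6]
104 [-188.2, -19.1]
112 [-196.1, -33.9]
120 [-201.8, -49.6]
```

arm_command([
  [-6,6,0,4,10],
  [-12,11,0,8,10],
  [-19,16,0,12,10],
  [-26,21,0,16,10],
  [-26,21,0,16,10],
])

```text
time_s: 13.7
tool_pos: [0.5865, 0.0743, 0.1303]
tcp_rot: [0.002, 0.867, 0.498, 0.001]
contact_force: [5.8, -6.5, 1.6]
grip_width: 0.235
grip_force: 78.3
```

arm_command([
  [-7,4,0,4,10],
  [-15,7,0,8,10],
  [-23,10,0,12,10],
  [-31,13,0,16,10],
  [-31,13,0,16,10],
])

```text
time_s: 14.32
tool_pos: [0.556, 0.0877, 0.1304]
tcp_rot: [0.003, 0.789, 0.614, 0.001]
contact_force: [7.3, -6.2, -0.2]
grip_width: 0.235
grip_force: 78.4
```

arm_command([
  [-8,2,0,4,10],
  [-17,3,0,8,10],
  [-25,4,0,12,10],
  [-33,4,0,16,10],
  [-33,4,0,16,10],
])

```text
time_s: 14.95
tool_pos: [0.5232, 0.0923, 0.1305]
tcp_rot: [0.002, 0.696, 0.718, 0.002]
contact_force: [8.5, -2.6, 1.2]
grip_width: 0.237
grip_force: 78.4
```

arm_command([
  [-8,-1,0,4,10],
  [-17,-2,0,8,10],
  [-17,-2,0,8,10],
])

```text
time_s: 15.32
tool_pos: [0.5062, 0.091, 0.1307]
tcp_rot: [0.002, 0.645, 0.764, 0.002]
contact_force: [7.5, 1.8, 1.5]
grip_width: 0.234
grip_force: 78.5
```

arm_command([
  [-8,-2,0,4,10],
  [-16,-4,0,8,10],
  [-16,-4,0,8,10],
])

```text
time_s: 15.7
tool_pos: [0.49, 0.0876, 0.1308]
tcp_rot: [0.002, 0.59, 0.807, 0.003]
contact_force: [6.4, 5.4, 4.2]
grip_width: 0.237
grip_force: 78.7
```

arm_command([
  [-8,-3,0,4,10],
  [-15,-6,0,8,10],
  [-15,-6,0,8,10],
])

```text
time_s: 16.08
tool_pos: [0.4745, 0.0821, 0.1307]
tcp_rot: [0.001, 0.532, 0.847, 0.002]
contact_force: [3.4, 10.2, 5.0]
grip_width: 0.242
grip_force: 79.0
```

arm_command([
  [-7,-3,0,4,10],
  [-15,-7,0,8,10],
  [-15,-7,0,8,10],
])

```text
time_s: 16.45
tool_pos: [0.4595, 0.0746, 0.1305]
tcp_rot: [0.002, 0.472, 0.882, 0.002]
contact_force: [4.2, 5.3, 4.2]
grip_width: 0.236
grip_force: 78.7
```

Next 80→88: (-13.2,-10.3).

arm_command([
  [-7,-5,0,4,10],
  [-14,-10,0,8,10],
  [-14,-10,0,8,10],
])

```text
time_s: 16.82
tool_pos: [0.4459, 0.0648, 0.1306]
tcp_rot: [0.002, 0.41, 0.912, 0.002]
contact_force: [4.8, 9.6, 4.5]
grip_width: 0.237
grip_force: 78.9
```

Next 88→96: (-11.7,-12).

arm_command([
  [-6,-6,0,4,10],
  [-12,-12,0,8,10],
  [-12,-12,0,8,10],
])

```text
time_s: 17.2
tool_pos: [0.4382, 0.0557, 0.1321]
tcp_rot: [0.007, 0.345, 0.938, 0.007]
contact_force: [28.3, 32.9, -1.2]
grip_width: 0.242
grip_force: 80.9
```

arm_command([
  [2,2,0,-2,10],
  [4,4,0,-4,10],
  [4,4,0,-4,60],
  [4,4,0,-4,60],
  [4,4,0,-4,60],
])

```text
time_s: 17.82
tool_pos: [0.4366, 0.0561, 0.1295]
tcp_rot: [0.0, 0.377, 0.926, 0.0]
contact_force: [4.0, 2.7, -1.6]
grip_width: 0.7
grip_force: 2.2
```

arm_command([
  [0,0,20,0,60],
  [0,0,60,0,60],
  [0,0,90,0,60],
  [0,0,90,0,60],
])

```text
time_s: 18.32
tool_pos: [0.4368, 0.0558, 0.2211]
tcp_rot: [0.001, 0.377, 0.926, 0.0]
contact_force: [0.1, 0.3, 0.0]
grip_width: 0.702
grip_force: 0.0
```

```bash
python3 - <<'E'
from h import *
im={n:robot.get_image(n) for n in('top','scene')}
big=lambda n,c,r,w,h,k:cv2.resize(im[n][r:r+h,c:c+w],None,fx=k,fy=k,interpolation=cv2.INTER_CUBIC)
cv2.imwrite('pics/d3.png',np.hstack([big('top',260,130,90,110,4),big('scene',180,110,100,110,4)]))
p=robot.get_obs();print(p['tool_pos'],p['tcp_rot'],p['joint_pos'],p['contact_force'],p['time_s'])
A=np.array([.5175,-.188,.126])
for a in(-130,-125,-120,-115,-110):
    g=A+.11*np.array([np.cos(np.radians(a)),np.sin(np.radians(a)),0]); g[2]=.151
    print(a,g,proj('top',g),proj('scene',g))
E
```

```text
[0.43581853 0.05590054 0.21887487] [-6.66666980e-04  3.76726277e-01  9.26324351e-01 -2.54438876e-04] [-1.40207268e-01  1.34901041e-01  1.75583349e+00 -1.77720690e-04
  1.25227526e+00 -9.38428320e-01] [-0.05196647 -0.50494858 -0.4308105 ] 18.425
-130 [ 0.44679336 -0.27226489  0.151     ] [344.03396494 217.26239632] [209.85662201 131.31360871]
-125 [ 0.45440659 -0.27810672  0.151     ] [345.73910216 214.86866748] [207.36247679 131.79683272]
-120 [ 0.4625     -0.28326279  0.151     ] [347.22333249 212.33368522] [204.91516032 132.43763209]
-115 [ 0.47101199 -0.28769386  0.151     ] [348.47567508 209.67728301] [202.5312106  133.23241925]
-110 [ 0.47987778 -0.29136619  0.151     ] [349.48700234 206.9201564 ] [200.22696698 134.17667859]
```

View pics/d3.png

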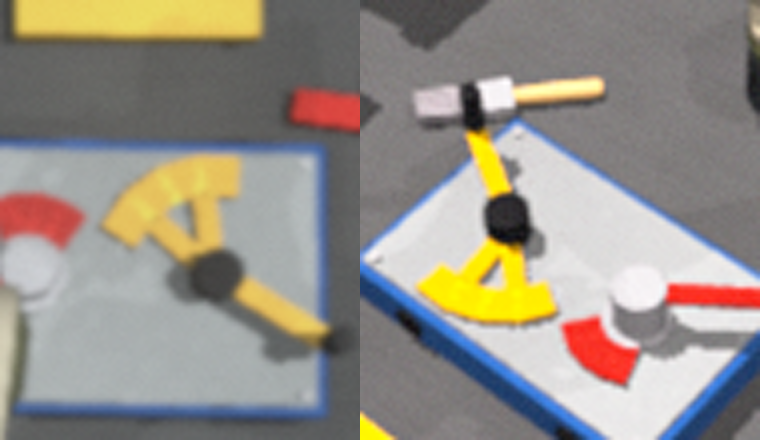

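arm_command([
  [3,-50,0,-10,60],
  [7,-105,0,-20,60],
  [11,-165,0,-30,60],
  [15,-225,0,-40,60],
  [17,-280,0,-50,60],
])

```text
time_s: 19.05
tool_pos: [0.4526, -0.2259, 0.2181]
tcp_rot: [-0.001, 0.735, 0.678, -0.0]
contact_force: [0.9, 0.4, 0.1]
grip_width: 0.705
grip_force: 0.0
```

arm_command([
  [1,-35,0,-10,60],
  [2,-54,0,-20,60],
  [2,-54,0,-31,60],
  [2,-54,-10,-31,60],
  [2,-54,-10,-31,60],
])

```text
time_s: 19.68
tool_pos: [0.4548, -0.2774, 0.2078]
tcp_rot: [-0.002, 0.887, 0.461, -0.001]
contact_force: [0.2, 0.6, -0.6]
grip_width: 0.701
grip_force: 0.0
```

arm_command([
  [0,0,-30,0,60],
  [0,0,-55,0,60],
  [0,0,-78,0,60],
  [0,0,-94,0,60],
  [0,0,-94,0,60],
])

```text
time_s: 20.3
tool_pos: [0.4551, -0.2776, 0.1147]
tcp_rot: [-0.001, 0.888, 0.46, -0.0]
contact_force: [-0.2, 0.2, 0.4]
grip_width: 0.701
grip_force: 0.0
```

arm_command([
  [0,0,0,0,40],
  [0,0,0,0,20],
  [0,0,0,0,10],
  [0,0,0,0,10],
  [0,0,0,0,10],
])

```text
time_s: 20.92
tool_pos: [0.4562, -0.2788, 0.1167]
tcp_rot: [0.002, 0.888, 0.46, 0.001]
contact_force: [2.7, -2.7, 5.8]
grip_width: 0.232
grip_force: 78.0
```

```bash
python3 - <<'E'
import numpy as np
for d in range(0,105,8):
    a=np.radians(-125); b=np.radians(-125+d); print(d,(110*np.array([np.cos(b)-np.cos(a),np.sin(b)-np.sin(a)])).round(1).tolist())
E
```

```text
0 [0.0, 0.0]
8 [13.2, -7.9]
16 [27.3, -13.9]
24 [42.1, -17.9]
32 [57.3, -19.7]
40 [72.7, -19.5]
48 [87.8, -17.1]
56 [102.5, -12.6]
64 [116.4, -6.1]
72 [129.3, 2.3]
80 [140.9, 12.3]
88 [150.9, 23.9]
96 [159.3, 36.8]
104 [165.8, 50.7]
```

arm_command([
  [7,-4,0,4,10],
  [13,-8,0,8,10],
  [20,-11,0,12,10],
  [27,-14,0,16,10],
  [27,-14,0,16,10],
])

```text
time_s: 21.55
tool_pos: [0.4831, -0.292, 0.1167]
tcp_rot: [0.001, 0.815, 0.579, 0.001]
contact_force: [2.2, 2.2, 7.5]
grip_width: 0.237
grip_force: 78.3
```

arm_command([
  [7,-2,0,4,10],
  [15,-4,0,8,10],
  [22,-5,0,12,10],
  [30,-6,0,16,10],
  [30,-6,0,16,10],
])

```text
time_s: 22.18
tool_pos: [0.513, -0.2974, 0.1167]
tcp_rot: [0.0, 0.726, 0.687, 0.001]
contact_force: [1.6, 4.3, 8.2]
grip_width: 0.232
grip_force: 78.5
```

arm_command([
  [8,0,0,4,10],
  [15,0,0,8,10],
  [23,1,0,12,10],
  [31,3,0,16,10],
  [31,3,0,16,10],
])

```text
time_s: 22.8
tool_pos: [0.5436, -0.294, 0.1167]
tcp_rot: [-0.0, 0.624, 0.782, 0.0]
contact_force: [-1.3, 6.4, 9.9]
grip_width: 0.235
grip_force: 78.6
```

arm_command([
  [7,2,0,4,10],
  [15,5,0,8,10],
  [22,8,0,12,10],
  [28,11,0,16,10],
  [28,11,0,16,10],
])

```text
time_s: 23.42
tool_pos: [0.5711, -0.2828, 0.1166]
tcp_rot: [-0.001, 0.509, 0.861, 0.0]
contact_force: [-5.2, 8.2, 11.2]
grip_width: 0.235
grip_force: 78.8
```

arm_command([
  [6,5,0,4,10],
  [12,9,0,8,10],
  [18,14,0,12,10],
  [23,19,0,16,10],
  [23,19,0,16,10],
])

```text
time_s: 24.05
tool_pos: [0.5945, -0.2645, 0.1167]
tcp_rot: [-0.0, 0.384, 0.923, 0.0]
contact_force: [-1.5, 3.1, 8.0]
grip_width: 0.231
grip_force: 78.5
```

Now 80→96, in two parts with a force check: (10,11.6) then (8.4,12.9).

arm_command([
  [5,6,0,4,10],
  [10,12,0,8,10],
  [10,12,0,8,10],
])

```text
time_s: 24.42
tool_pos: [0.6044, -0.2527, 0.1167]
tcp_rot: [-0.0, 0.319, 0.948, -0.0]
contact_force: [-3.1, 3.5, 8.8]
grip_width: 0.234
grip_force: 78.5
```

arm_command([
  [4,6,0,4,10],
  [8,12,0,7,10],
  [8,12,0,7,10],
])

```text
time_s: 24.8
tool_pos: [0.6059, -0.2489, 0.1164]
tcp_rot: [-0.006, 0.262, 0.965, -0.007]
contact_force: [-39.7, -32.5, 14.2]
grip_width: 0.238
grip_force: 81.6
```

arm_command([
  [-3,-4,0,-3,10],
  [-6,-7,0,-6,10],
  [-6,-7,0,-6,60],
  [-6,-7,0,-6,60],
  [-6,-7,0,-6,60],
])

```text
time_s: 25.42
tool_pos: [0.6063, -0.2476, 0.1152]
tcp_rot: [-0.0, 0.311, 0.95, 0.0]
contact_force: [-0.2, 0.4, 0.2]
grip_width: 0.704
grip_force: 0.0
```

arm_command([
  [0,0,20,0,60],
  [0,0,60,0,60],
  [0,0,110,0,60],
  [-60,0,130,0,60],
  [-110,-20,140,0,60],
])

```text
time_s: 26.05
tool_pos: [0.4953, -0.2672, 0.2567]
tcp_rot: [0.001, 0.31, 0.951, -0.0]
contact_force: [0.2, -1.0, -0.5]
grip_width: 0.705
grip_force: 0.0
```

arm_command([
  [-40,-50,0,0,60],
  [-80,-100,0,0,60],
  [-110,-150,0,0,60],
  [-140,-190,0,0,60],
  [-140,-190,0,0,60],
])

```text
time_s: 26.68
tool_pos: [0.3543, -0.4601, 0.2549]
tcp_rot: [-0.0, 0.313, 0.95, 0.0]
contact_force: [-0.3, 0.5, -0.4]
grip_width: 0.704
grip_force: 0.0
```

```bash
python3 - <<'E'
from h import *
im={n:robot.get_image(n) for n in('top','scene')}
big=lambda n,c,r,w,h,k:cv2.resize(im[n][r:r+h,c:c+w],None,fx=k,fy=k,interpolation=cv2.INTER_CUBIC)
cv2.imwrite('pics/e1.png',np.hstack([big('top',225,110,180,140,3)[:,:540],cv2.resize(im['scene'][100:240,160:246],None,fx=3,fy=3)]))
cv2.imwrite('pics/e2.png',np.hstack([big('top',225,140,125,110,3),big('scene',170,110,135,110,3)]))
p=robot.get_obs();print(p['tool_pos'],p['contact_force'],p['time_s'])
c=np.array([.524,-.028,.12])
for n in im: print(n,proj(n,c),proj(n,c+[0,0,.016]))
E
```

```text
[ 0.35644454 -0.45779328  0.25533588] [0.18086491 0.23159882 0.16646644] 26.775
top [267.47442369 195.91695188] [267.63225177 195.402756  ]
scene [248.64994774 181.20663284] [248.63246719 178.56469022]
```

View pics/e2.png

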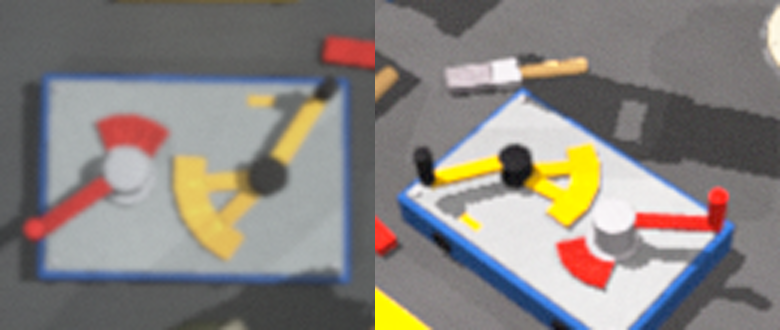

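The picture shows the selector swung fully over: its grip is at crop (325,88) in the top view. The handle is still home, with its hub top at scene pixel (249.7,182) against (248.6,181.2) predicted for home. The robot is clear of everything.

```bash
python3 -c "
from plant import robot
print(robot.sign_off())"
```

```text
the job is handed in; nothing more can be done
None
```

The job is handed in at about 27 s: the handle is fully home on the isolator spindle, the isolator was turned hard onto its stop (about 43 N), the selector is swung fully over to its stop (about 51 N), and the arm is clear.

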